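Open the snap cover of a terminal box

TASK

Open the dark grey terminal box: press its red snap tab all the way in with your fingertips, then push the released blue cover by its ridge along the box, off its seat and onto the flat half of the box, until all of the terminal strip is bare and the cover lies flat there. Only press and push: do not lift the cover, press the tab before you move the cover, leave the other things where they are and let go of everything at the end.

Things in the scene. Friction and masses are not known exactly. Their poses are not given: they have to be found in the camera images.
- terminal_box: Dark grey box, screwed down, 84 mm (x) by 224 mm (y), origin centre of its underside on the work surface, z up. Its -y half is the cover's seat: a compartment (y -100 to -14 mm) with a white terminal strip and brass screws. Its +y half is a flat deck at z = 45 mm with the red tab; two black cable glands on that end. The cover can slide to +y only, to an end stop 8 mm high at y = 99 mm.
- seat (a point): Point on the box at x = 0, y = -55 mm, z = 45 mm: where the cover's origin is when seated; axes as the box's. Guide walls along both long edges: inner faces at x = +-34.2 mm, tops 8 mm above this point. Beside the seat only (box y -112 to -35 mm) they carry lips over the cover's edges: 54 mm clear between them, tops 12.5 mm above this point.
- cover: Blue loose cover, 66 mm (x) by 96 mm (y), 60 g, axes as the box's; origin at the centre of its underside (runners), panel top 8 mm above it. Its front (+y) edge starts 2 mm from the tab. The strip is bare once the origin is past y = +34 mm of the box (89 mm of travel); the end stop is reached at +51 mm (106 mm). Freed, it slides with under 2 N.
- ridge_back (a point): Middle of the back (-y) face of the ridge on the cover, the face to push toward +y; axes as the cover's. The ridge is 44 mm wide (x), 8 mm thick (y), 16 mm high; this point is 8 mm above the cover's top, 8 mm below the ridge's top and 16 mm behind the cover's centre. Behind it the cover's top is flat for 32 mm.
- snap_tab (a joint): How far the red snap tab is pressed in (straight down), m: 0 up, 0.0095 at its lower stop. It takes about 4 N to move and stays where it is pressed (no return spring). Up, it stands 9 mm above the deck and blocks the cover; from 0.0065 on the cover passes over it; at 0.009 it is flush with the deck.
- tab_top (a point): Centre of the top of the red tab, 44 mm (box x) by 36 mm (box y); it moves with the tab. Up, it is at x = 0, y = 13 mm, z = 54 mm of the box. The cover's edge is 20 mm from it on the -y side, its top 1 mm lower than the raised tab: fingertips must press clear of the cover (up to 8 mm farther to +y is good).
- mug: Orange mug, 81x113x101 mm, bystander at the left; origin at the centre of its underside.
- loupe: Black eye loupe with an orange rim, 32 mm across, 27 mm high, bystander at the left; origin under its centre.
- bench_block: Steel six-sided bench block, 36x42x25 mm, bystander at the right; origin under its centre.
- tweezers: Steel tweezers lying flat, 150 mm long, bystander at the right; origin under their centre.
- pin_vice: Black pin vice with a brass collet, 90 mm long, 10 mm thick, lying just in front of the box (robot side), bystander; origin under its centre.
There are look-alikes about, which are no part of the job. There is more than one size of the cover; the job needs the smaller.

How it is judged (in metres and radians):
On the way, in this order (a step that is already met when the one before it is completed fails the run):
1. the tab is pressed in while the cover is still on its seat (value of joint snap_tab above 0.0065 m and y of cover in the frame of terminal_box below -0.048 m), for 0.1 s.
2. the cover is pushed off its seat, past the terminal strip (y of cover in the frame of terminal_box above 0.033 m), for 0.2 s.
At the end, for the whole second after the job is handed in: The cover lies flat (within 0.06 rad, height within 3 mm) and at rest on the deck half of the box, between the guide walls, its origin more than 33 mm past the box's origin along the box's +y, so that the terminal strip is bare (y of cover in the frame of terminal_box between 0.033 and 0.056 m and x of cover in the frame of terminal_box between -0.004 and 0.004 m and z of cover in the frame of terminal_box between 0.042 and 0.048 m and angle between cover's own z axis and vertical below 0.06 rad and linear speed of cover below 0.01 m/s); the robot touches nothing.
It fails at once if the cover is lifted more than 10 mm, or tipped over 0.3 rad (z of cover in the frame of terminal_box above 0.055 m or angle between cover's own z axis and vertical above 0.3 rad).
It fails at once if the cover is moved while the tab is still out (y of cover in the frame of terminal_box between -0.045 and -0.03 m and value of joint snap_tab below 0.004 m).
It fails at once if a bystander is moved more than 20 mm (distance of any of mug, loupe, bench_block, tweezers, pin_vice from where it was at the start of the episode above 0.02 m).
It also fails if it takes over 38 s, if anything falls off the work surface, if the arm or the gripper's body presses on something with over 40 N, if the wrist force passes 120 N, or if a joint passes its speed limit or range.

ROBOT

A 6-joint arm with a two-finger parallel gripper is mounted at the origin on a cart in front of the work surface, level with it; the furniture and walls round the work are solid. World frame = base frame: x ahead of the robot, y to its left, z up, the work surface at z = 0. Lengths are in m, angles in degrees, forces in N, time in s.
With the tool pointing down it reaches from about 0.375 to 0.9 m from the base axis. Payload 3.1 kg.
Tool frame: the origin (TCP) lies at the very end of the fingers, on their centre line; the grasp point (between the pads) lies bot.grip_point_offset behind it (bot.grip_point_offset is the distance from the TCP to the grasp point, in m); z points along the fingers, y is the line along which they close (so a half turn about z gives the same grasp; the last joint's range is limited). The gripper opens to 87 mm and grips with 3 to 60 N. Pads are 19 mm wide; open, the fingers measure 117 mm over their backs; the gripper's body (75 mm by 190 mm) begins 51 mm behind the grasp point.
Start: joints at [-75.716, 30.224, 82.088, -0, 67.689, -10.227], TCP at [0.259, -0.569, 0.196] pointing down, gripper open.
Joint ranges: [-176.69, 176.69], [-43.24, 126.21], [12.49, 139.97], [-82, 262], [0, 151.66], [-163.58, 163.58]. Speed limits (degrees/s): [159.86, 159.86, 180, 180, 180, 180].

INTERFACE

Orientations are given as a 3x3 rotation matrix whose columns are the frame's x, y, z axes.
In Python, from rig import bot, viewer, ticket gives the robot as it stands.
- The arm moves only by the tool servo_tool, never from a script. Its argument "targets" is a list of rows, each an object with "offset": the shift along the tool's x, y, z in m, a list of three; "dr": the turn, a rotation vector about the tool's x, y, z in degrees, a list of three. In form: [{"offset": [x, y, z], "dr": [ax, ay, az]}, ...]. A call has 1 to 20 rows; each row is the pose to reach, as a shift and turn from the pose commanded when the call began, along the tool's axes at that moment; what a row does not reach only later rows make up. A row lasts 1/12 s, in which the tool goes at most 41.7 mm and 7.16 degrees, less where a joint would pass 70% of its speed; a pose out of reach is approached as far as the arm can. A call with a gripper value outside its range is refused whole. "gripper" is the gripper command: -1 is fully open, 1 is shut, values between are in proportion, set as the call begins (left out, the last holds). The fingers move at their own pace and stop on an object; the grip force is fixed at half the most. Time passes only in rows, so rows that repeat a pose let the fingers close. It gives the time, the measured TCP pose, the force, the opening and the grip force at its end, in the units of the state.
- bot.read_state(): the state, without advancing time (a new reading comes with each control period).
- viewer.capture(name): name is "scene" or "top" or "wrist"; returns a dict with "color" (420x560x3 uint8, red, green, blue), "camera_matrix" (3x3 intrinsics, pixels), "R" (3x3) and "t" (3): a world point X has camera coordinates R X + t. Camera axes: x right, y down, z forward; pixel columns grow to the right and rows downward; lengths in m; the calibration is good to about 2 mm. A picture is of the moment at which its call begins. There is no depth.
- ticket.hand_in(): hands the job in; it is judged then, once.
The state is a dict: "time_s": time; "joint_positions": joint angles; "qvel": joint speeds; "tau": joint torques, N m; "position": TCP position; "tcp_rot": TCP orientation; "force": force on the tool from outside, world axes, zero at the start; "moment": the same for the moment, N m; "opening": opening from 0.0 (shut) to 1.0 (fully open); "grasp_force": force on a finger pad.
Only numpy, scipy, OpenCV 4.12 (cv2) and the standard library are available. Lean on these libraries where they do the work, as an engineer would, in place of code of your own. Each camera call takes 0.05 s, during which the arm holds its last target. There are 200 camera calls.

## Working session

There is one attempt and no reset: what is moved stays moved. The work goes in short steps, Python scripts to look and compute and a tool call to move; the robot and the scene stay as the last step left them, time stands still between calls to the robot, and variables do not carry over. Pictures are saved under pics/ and viewed, at most 10 in all, crops included, and the job is handed in when it is done.

Besides the shell and the picture viewer there is one more tool, called after ">>>" by a JSON object that holds its "name" and its "arguments". servo_tool: Moves the arm, as the interface text tells. Its arguments: {"type":"object","properties":{"targets":{"type":"array"},"gripper":{"type":"number"}},"required":["targets"]}

```bash
ls; mkdir -p pics
python3 - <<'E'
from rig import bot, viewer
import cv2,numpy as np,pickle
s=bot.read_state(); print(s['time_s'],s['position'],s['tcp_rot'],s['opening'],bot.grip_point_offset)
d={n:viewer.capture(n) for n in('scene','top')}
pickle.dump(d,open('c0.pkl','wb'))
for n in d:
    cv2.imwrite(f'pics/{n}0.png',cv2.resize(d[n]['color'][:,:,::-1],(800,600)))
    print(n,d[n]['camera_matrix'],d[n]['R'],d[n]['t'])
E
```

```text
pics
0.0 [ 0.25914279 -0.56788131  0.19494191] [[ 9.09870733e-01  4.14891525e-01 -5.21559965e-04]
 [ 4.14891651e-01 -9.09868330e-01  2.13067778e-03]
 [ 4.09449262e-04 -2.15503223e-03 -9.99997594e-01]] 0.9980187008408135 0.0187
scene [[411.71301637   0.         281.08837231]
 [  0.         411.71301637 214.89692103]
 [  0.           0.           1.        ]] [[ 0.49589705 -0.86816742 -0.019273  ]
 [-0.35703104 -0.18360406 -0.91587029]
 [ 0.79159014  0.46105844 -0.40101143]] [-0.24372641  0.24201354  0.74386733]
top [[454.46476443   0.         271.94468063]
 [  0.         454.46476443 203.94718721]
 [  0.           0.           1.        ]] [[-2.75495830e-04 -9.99840936e-01  1.78332998e-02]
 [-9.88383860e-01 -2.43801461e-03 -1.51958553e-01]
 [ 1.51977860e-01 -1.76680097e-02 -9.88225972e-01]] [-0.03055988  0.51214277  1.02517958]
```

View pics/top0.png

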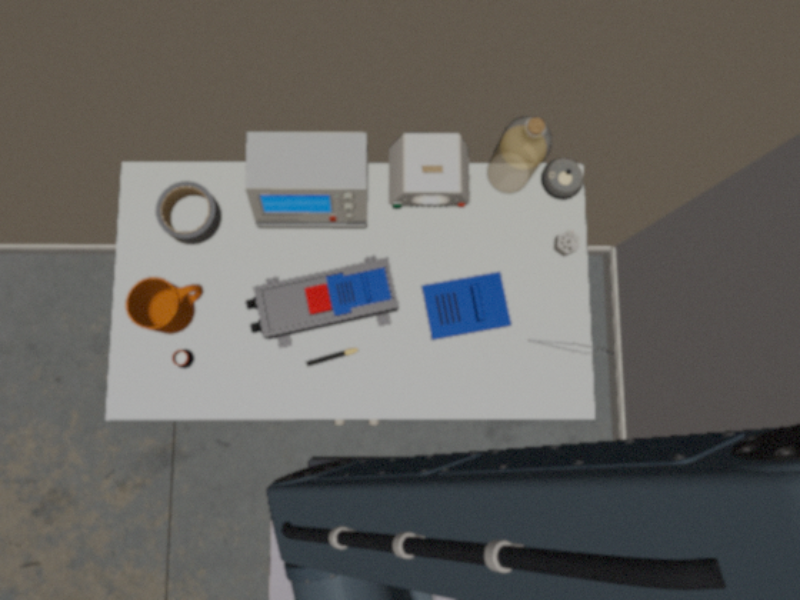

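View pics/scene0.png

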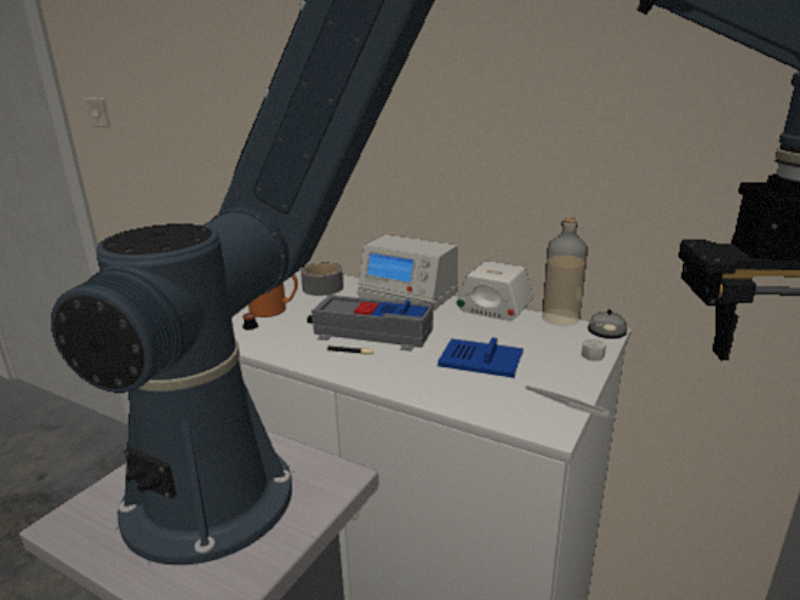

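The two candidates in the top view (800x600 pixels) are the blue cover on the grey box at (360,290), next to the red tab at (319,299), and a larger loose blue cover on the table at (467,305). The seated one is smaller and fits the description. The glands, and so box +y, are at image left. Next I'll measure and take a crop to confirm.

```bash
cat > h.py <<'E'
import numpy as np,cv2
def ray(c,px):
    K,R,t=c['camera_matrix'],np.array(c['R']),np.array(c['t'])
    d=R.T@np.linalg.solve(K,np.array([px[0],px[1],1.])); return -R.T@t,d
def plane(c,px,z):
    o,d=ray(c,px); return o+d*(z-o[2])/d[2]
def tri(c1,p1,c2,p2):
    o1,d1=ray(c1,p1);o2,d2=ray(c2,p2)
    s=np.linalg.lstsq(np.c_[d1,-d2],o2-o1,rcond=None)[0]
    a,b=o1+s[0]*d1,o2+s[1]*d2; return (a+b)/2,np.linalg.norm(a-b)
def proj(c,X):
    p=c['camera_matrix']@(np.array(c['R'])@np.array(X)+np.array(c['t'])); return p[:2]/p[2]
def blobs(c,col,amin=60):
    h=cv2.cvtColor(c['color'],cv2.COLOR_RGB2HSV);H,S,V=cv2.split(h)
    m=((H<8)|(H>172)) if col=='red' else (H>108)&(H<128)
    m=(m&(S>150)&(V>60)).astype(np.uint8)
    cs,_=cv2.findContours(m,cv2.RETR_EXTERNAL,cv2.CHAIN_APPROX_NONE)
    return sorted([k for k in cs if cv2.contourArea(k)>amin],key=cv2.contourArea,reverse=True)
def cen(k):
    m=cv2.moments(k);return np.array([m['m10'],m['m01']])/m['m00']
E
python3 - <<'E'
from h import *;import pickle
d=pickle.load(open('c0.pkl','rb'))
for n in d:
  for col in('red','blue'):
    for k in blobs(d[n],col):
      r=cv2.minAreaRect(k);print(n,col,cv2.contourArea(k),cen(k).round(1),r)
      if n=='top':
        z=.054 if col=='red' else .053
        w=np.array([plane(d[n],p,z)[:2] for p in cv2.boxPoints(r)]);print(w.round(4).tolist(),w.mean(0).round(4),[round(np.linalg.norm(w[i]-w[i-1]),4) for i in range(2)])
im=d['top']['color'][165:255,165:375,::-1];cv2.imwrite('pics/crop.png',cv2.resize(im,None,fx=3.8,fy=3.8,interpolation=cv2.INTER_CUBIC))
E
```

```text
scene red 80.5 [255.8 215.3] ((256.0, 215.0), (8.0, 16.0), 90.0)
scene blue 946.0 [335.9 249.9] ((336.017333984375, 247.88726806640625), (56.109107971191406, 24.25312042236328), 8.746162414550781)
scene blue 121.5 [272.6 215.8] ((273.0077209472656, 215.6384735107422), (8.043152809143066, 26.459197998046875), 86.8201675415039)
scene blue 63.0 [290.7 217.2] ((291.0, 217.0), (6.0, 14.0), 90.0)
top red 252.0 [222.3 208.9] ((222.38462829589844, 208.92308044433594), (18.43491554260254, 15.297059059143066), 78.69007110595703)
[[0.5156, 0.1061], [0.5227, 0.0716], [0.4806, 0.0627], [0.4736, 0.097]] [0.4981 0.0843] [np.float64(0.0429), np.float64(0.0352)]
```

View pics/crop.png

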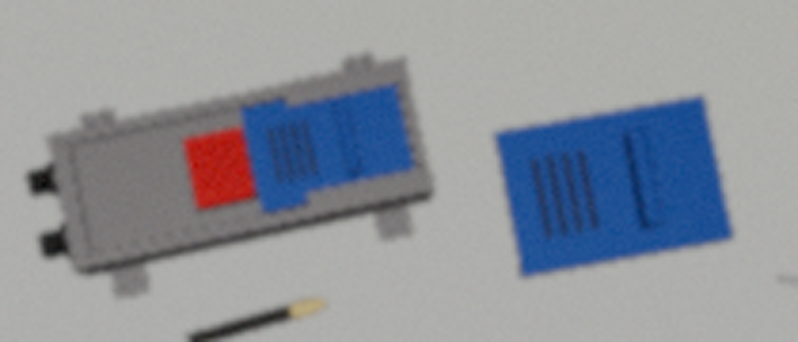

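The crop confirms it: the smaller blue cover on the box (its ridge faces the lips, the red tab touches its front edge) is the target, and the large loose one is the look-alike. The tab measures 43x35 mm on z=0.054, which matches the text. Box yaw is about 11.5°. I'll move above the box with the fingers shut and tool x along box +y.

>>> {"name": "servo_tool", "arguments": {"gripper": 1, "targets": [{"offset": [0.245,-0.247,-0.06],"dr": [0,0,-38]},{"offset": [0.245,-0.247,-0.06],"dr": [0,0,-38]},{"offset": [0.245,-0.247,-0.06],"dr": [0,0,-38]},{"offset": [0.245,-0.247,-0.06],"dr": [0,0,-38]},{"offset": [0.245,-0.247,-0.06],"dr": [0,0,-38]},{"offset": [0.245,-0.247,-0.06],"dr": [0,0,-38]},{"offset": [0.489,-0.494,-0.06],"dr": [0,0,-77]},{"offset": [0.489,-0.494,-0.06],"dr": [0,0,-77]},{"offset": [0.489,-0.494,-0.06],"dr": [0,0,-77]},{"offset": [0.489,-0.494,-0.06],"dr": [0,0,-77]},{"offset": [0.489,-0.494,-0.06],"dr": [0,0,-77]},{"offset": [0.489,-0.494,-0.06],"dr": [0,0,-77]},{"offset": [0.489,-0.494,-0.06],"dr": [0,0,-77]},{"offset": [0.489,-0.494,-0.06],"dr": [0,0,-77]},{"offset": [0.489,-0.494,-0.06],"dr": [0,0,-77]},{"offset": [0.489,-0.494,-0.06],"dr": [0,0,-77]},{"offset": [0.489,-0.494,-0.06],"dr": [0,0,-77]},{"offset": [0.489,-0.494,-0.06],"dr": [0,0,-77]},{"offset": [0.489,-0.494,-0.06],"dr": [0,0,-77]},{"offset": [0.489,-0.494,-0.06],"dr": [0,0,-77]}]}}

```text
time_s: 1.77
position: [0.4986, 0.0834, 0.2555]
tcp_rot: [[-0.2, 0.98, -0.002], [0.98, 0.2, -0.001], [-0.0, -0.002, -1.0]]
force: [0.4, -1.1, -0.8]
opening: 0.004
grasp_force: 0.0
```

Run:
```python
from rig import bot, viewer
from h import *;import pickle
s=bot.read_state(); print(s['time_s'],s['position'],s['tcp_rot'],s['opening'],s['joint_positions'])
c=viewer.capture('wrist');pickle.dump(c,open('w1.pkl','wb'))
cv2.imwrite('pics/w1.png',c['color'][:,:,::-1])
print('cam',-np.array(c['R']).T@c['t'])
for col in('red','blue'):
  for k in blobs(c,col,300):
    r=cv2.minAreaRect(k);print(col,cv2.contourArea(k),cen(k),r)
    z=.054 if col=='red' else .053
    w=np.array([plane(c,p,z)[:2] for p in cv2.boxPoints(r)]);print(w.round(4).tolist(),w.mean(0).round(4),[round(np.linalg.norm(w[i]-w[i-1]),4) for i in range(2)])
```

```text
1.7667 [0.49858191 0.0834409  0.25547412] [[-2.00238651e-01  9.79745967e-01 -1.52404375e-03]
 [ 9.79747115e-01  2.00237970e-01 -5.88130631e-04]
 [-2.71047186e-04 -1.61094395e-03 -9.99998666e-01]] 0.004210791968455325 [-3.15756583e+00  1.68849155e+01  9.45434647e+01 -4.12876686e-02
  6.86569574e+01 -1.46934134e+01]
cam [0.48373506 0.15904511 0.44294631]
red 807.0 [278.23977695 187.21705907] ((278.0, 187.0), (26.0, 32.0), 90.0)
[[0.4765, 0.0984], [0.5176, 0.1069], [0.5252, 0.0727], [0.4831, 0.064]] [0.5006 0.0855] [np.float64(0.035), np.float64(0.042)]
blue 1782.5 [278.78027115 223.82346891] ((278.5, 229.0), (54.0, 47.0), 90.0)
[[0.4744, 0.0592], [0.5365, 0.072], [0.5544, -0.0052], [0.4888, -0.0188]] [0.5135 0.0268] [np.float64(0.0792), np.float64(0.0635)]
```

View pics/w1.png

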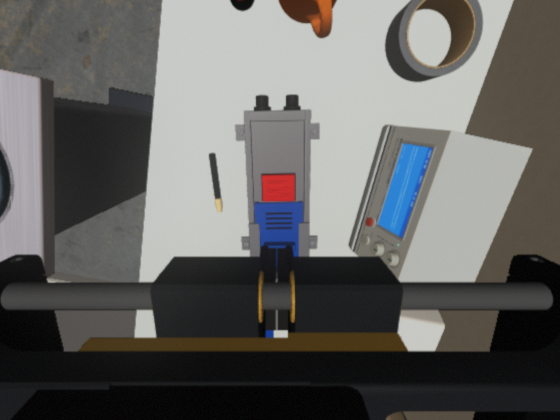

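The wrist view shows the box upright in the image, so the tool yaw matches it. The tab is centred at (278,187), with the cover below it at (279,224). Next I'll check the tab height across views, and the oscilloscope's clearance to the gripper body.

Run:
```python
from h import *;import pickle
d=pickle.load(open('c0.pkl','rb'));w=pickle.load(open('w1.pkl','rb'))
kt=blobs(d['top'],'red')[0];kw=blobs(w,'red',300)[0]
print('tab top/wrist',tri(d['top'],cen(kt),w,cen(kw)),'scene/wrist',tri(d['scene'],cen(blobs(d['scene'],'red')[0]),w,cen(kw)))
print('scope front base',[plane(d['top'],(a*.7,b*.7),0)[:2].round(3) for a,b in((255,228),(367,228))])
print('scope top corner',tri(d['top'],(249*.7,190*.7),d['scene'],(367*.7,241*.7)))
# box long edges in wrist image
p=[plane(w,q,.053)[:2] for q in((247,120),(247,222),(310,120),(310,222))]
for a in(0,2):
  v=p[a]-p[a+1];print('edge angle',np.degrees(np.arctan2(-v[0],v[1])),p[a])
```

```text
tab top/wrist (array([0.50010938, 0.08473134, 0.04763428]), np.float64(0.0023770582931616673)) scene/wrist (array([0.50070602, 0.08543016, 0.05090462]), np.float64(0.0012265907200252355))
scope front base [array([0.628, 0.199]), array([0.629, 0.006])]
scope top corner (array([0.65611517, 0.18230737, 0.1304314 ]), np.float64(0.006130248217835775))
edge angle 10.03960085333639 [0.44536699 0.16096272]
edge angle 13.452605565168831 [0.52256162 0.1768385 ]
```

Tab height is about 0.05, against 0.054 in the text, which is consistent. The scope front is at x≥0.628 and clear of the body. I'll descend to just above the tab, 5 mm to the +y side.

>>> {"name": "servo_tool", "arguments": {"targets": [{"offset": [0.006,0.002,0.03],"dr": [0,0,0]},{"offset": [0.006,0.002,0.07],"dr": [0,0,0]},{"offset": [0.006,0.002,0.11],"dr": [0,0,0]},{"offset": [0.006,0.002,0.145],"dr": [0,0,0]},{"offset": [0.006,0.002,0.17],"dr": [0,0,0]},{"offset": [0.006,0.002,0.185],"dr": [0,0,0]},{"offset": [0.006,0.002,0.19],"dr": [0,0,0]},{"offset": [0.006,0.002,0.19],"dr": [0,0,0]},{"offset": [0.006,0.002,0.19],"dr": [0,0,0]}]}}

```text
time_s: 2.57
position: [0.5006, 0.089, 0.0665]
tcp_rot: [[-0.198, 0.98, 0.001], [0.98, 0.198, -0.0], [-0.0, 0.001, -1.0]]
force: [-0.2, -0.3, 0.6]
opening: 0.006
grasp_force: 0.0
```

Run:
```python
from rig import bot, viewer
from h import *;import pickle
s=bot.read_state(); print(s['time_s'],s['position'],s['force'])
c=viewer.capture('wrist');t=viewer.capture('top')
a=cv2.resize(c['color'][200:330,200:360],None,fx=3,fy=3);b=cv2.resize(t['color'][150:270,150:300],None,fx=3.25,fy=3.25)
b=b[:390]
cv2.imwrite('pics/p2.png',cv2.resize(np.hstack([a[:,:,::-1],b[:390,:,::-1]]),(800,323)))
```

```text
2.5667 [0.50058769 0.08900996 0.06652647] [-0.20967031 -0.25238733  0.60892678]
```

View pics/p2.png

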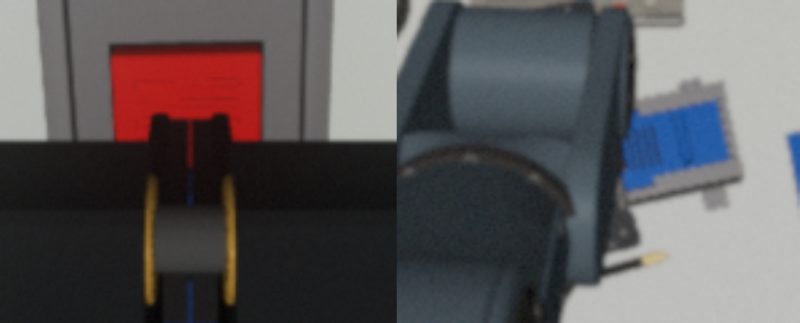

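Run:
```python
from rig import bot, viewer
from h import *
s=bot.read_state();c=viewer.capture('wrist')
k=blobs(c,'red',300)[0].reshape(-1,2);top=k[:,1].min();xs=k[k[:,1]<top+6][:,0]
print('far edge row',top,'cols',k[:,0].min(),k[:,0].max())
P=np.array([plane(c,(x,top),.054) for x in (k[:,0].min(),k[:,0].max())]);print(P, np.linalg.norm(P[0]-P[1]))
R=s['tcp_rot'];p=s['position']
for P_ in P: print('in tool (x=+y box):',R.T@(P_-p))
print('tcp px',proj(c,p),'front tip px',[proj(c,p+R@[dx,0,0]) for dx in(.005,.0095)], 'seen tip',(200+190/400*800/6.03, 200+115/2.49))
```

```text
far edge row 218 cols 244 303
[[0.47616024 0.10067595 0.054     ]
 [0.51700929 0.1089743  0.054     ]] 0.041683426690608955
in tool (x=+y box): [ 0.01599117 -0.02237492  0.01321428]
in tool (x=+y box): [0.0160053  0.01930835 0.01333002]
tcp px [275.62988532 246.2390376 ] front tip px [array([275.63467551, 239.33849071]), array([275.63904447, 233.04475329])] seen tip (263.01824212271976, 246.1847389558233)
```

The tab's far edge is 16 mm ahead of the TCP, so the TCP is 2 mm past the tab centre. I'll shift 4 mm further to +y and press.

>>> {"name": "servo_tool", "arguments": {"targets": [{"offset": [0.004,-0.001,0.0],"dr": [0,0,0]},{"offset": [0.004,-0.001,0.005],"dr": [0,0,0]},{"offset": [0.004,-0.001,0.009],"dr": [0,0,0]},{"offset": [0.004,-0.001,0.012],"dr": [0,0,0]},{"offset": [0.004,-0.001,0.014],"dr": [0,0,0]},{"offset": [0.004,-0.001,0.016],"dr": [0,0,0]},{"offset": [0.004,-0.001,0.018],"dr": [0,0,0]},{"offset": [0.004,-0.001,0.019],"dr": [0,0,0]},{"offset": [0.004,-0.001,0.019],"dr": [0,0,0]}]}}

```text
time_s: 3.47
position: [0.4981, 0.0937, 0.0466]
tcp_rot: [[-0.2, 0.98, -0.001], [0.98, 0.2, 0.0], [0.0, -0.001, -1.0]]
force: [1.1, -0.5, 0.8]
opening: 0.004
grasp_force: 0.0
```

>>> {"name": "servo_tool", "arguments": {"targets": [{"offset": [0,0,0.001],"dr": [0,0,0]},{"offset": [0,0,0.002],"dr": [0,0,0]},{"offset": [0,0,0.0025],"dr": [0,0,0]},{"offset": [0,0,0.003],"dr": [0,0,0]},{"offset": [0,0,0.0035],"dr": [0,0,0]}]}}

```text
time_s: 3.88
position: [0.4983, 0.0937, 0.0434]
tcp_rot: [[-0.2, 0.98, 0.0], [0.98, 0.2, 0.0], [-0.0, 0.0, -1.0]]
force: [-0.3, 0.2, -0.3]
opening: 0.004
grasp_force: 0.0
```

>>> {"name": "servo_tool", "arguments": {"targets": [{"offset": [0,0,0.001],"dr": [0,0,0]},{"offset": [0,0,0.002],"dr": [0,0,0]},{"offset": [0,0,0.003],"dr": [0,0,0]}]}}

```text
time_s: 4.13
position: [0.4983, 0.0937, 0.0404]
tcp_rot: [[-0.2, 0.98, 0.0], [0.98, 0.2, -0.0], [-0.0, 0.0, -1.0]]
force: [-0.4, -0.5, -0.2]
opening: 0.007
grasp_force: 0.0
```

Run:
```python
from rig import bot, viewer
from h import *
s=bot.read_state();print(s['position'],s['force'],s['tau'])
c=viewer.capture('wrist')
k=blobs(c,'red',100)
print([(cv2.contourArea(q),cv2.boundingRect(q)) for q in k])
cv2.imwrite('pics/p3.png',cv2.resize(c['color'][150:290,180:380,::-1],(800,560)))
```

```text
[0.49832834 0.0936964  0.04039967] [-0.43031832 -0.49642216 -0.24743643] [ 3.77734068e-04 -3.89941478e+01 -8.37052792e+00  4.04222868e-02
  7.18270498e-02  4.94737691e-06]
[(959.0, (243, 237, 68, 31)), (235.0, (446, 317, 19, 18))]
```

View pics/p3.png

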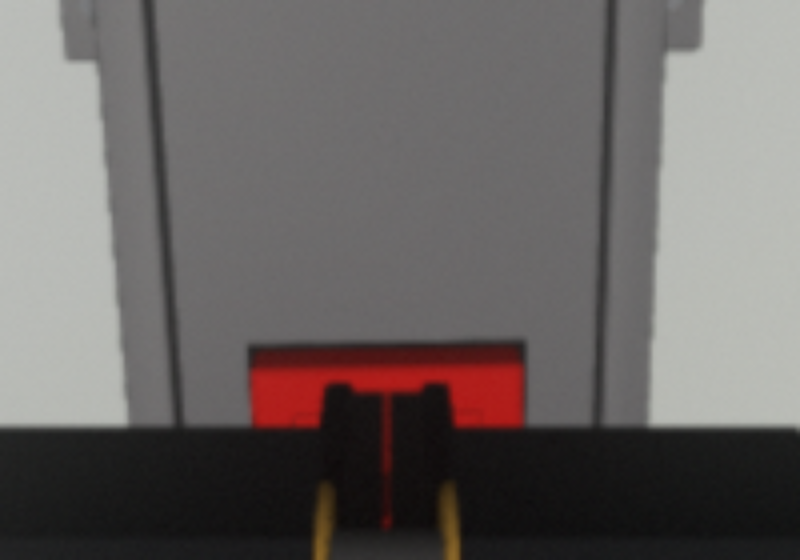

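The shaded front face of the tab is still visible, so it is still up and the fingers haven't touched it. I'll re-measure the tab height from wrist views at different heights.

Run:
```python
from rig import bot, viewer
from h import *;import pickle
w=pickle.load(open('w1.pkl','rb'));d=pickle.load(open('c0.pkl','rb'));c=viewer.capture('wrist');s=bot.read_state()
print('fw',w['camera_matrix'][0,0])
# tab width-based heights (44 mm) in w1 and now
for nm,q,(l,r,row) in(('w1',w,(262,295,180)),('now',c,(180+249/4,180+524/4,150+365/4))):
  o,a=ray(q,(l,row));_,b=ray(q,(r,row)); sc=.044/np.linalg.norm(a-b); print(nm,(o+sc*(a+b)/2).round(4))
# gland-end box corners now vs top
g=cv2.cvtColor(c['color'],cv2.COLOR_RGB2GRAY)
print('deck slot edge',plane(c,(180+387/4,150+345/4),.045), 'tab front top edge', plane(c,(180+387/4,150+365/4),.054))
print('w1 far edge', plane(w,(278.5,174),.054),plane(w,(278.5,173),.045))
# tip: ray at seen tip front vs tcp
print('tcp px',proj(c,s['position']),'seen',(180+387/4,150+390/4))
o,dv=ray(c,(180+387/4,150+390/4)); R=s['tcp_rot']
for z in(.04,.045,.05,.054,.06):
  print(z,R.T@(o+dv*(z-o[2])/dv[2]-s['position']))
for l,q in(('w1',w),('now',c)): print(l,-np.array(q['R']).T@q['t'])
for k in blobs(w,'red',300)[:1]: print(cv2.boundingRect(k))
```

```text
fw 297.0030557585557
w1 [0.4995 0.0944 0.0498]
now [0.4973 0.1011 0.05  ]
deck slot edge [0.49708211 0.10267532 0.045     ] tab front top edge [0.49706562 0.10269068 0.054     ]
w1 far edge [0.49770837 0.10280609 0.054     ] [0.49775834 0.10281938 0.045     ]
tcp px [275.62279952 246.28813624] seen (276.75, 247.5)
0.04 [-0.00099741  0.00076709  0.00027264]
0.045 [ 0.00107962  0.00075438 -0.00472714]
0.05 [ 0.00315666  0.00074167 -0.00972693]
0.054 [ 0.00481828  0.0007315  -0.01372676]
0.06 [ 0.00731072  0.00071624 -0.0197265 ]
w1 [0.48373506 0.15904511 0.44294631]
now [0.48314615 0.16919218 0.22772836]
(262, 174, 33, 27)
```

The tab is still fully up at z≈0.05–0.054, and the fingertips sit above it, clearly higher than the reported TCP now that they are shut. I'll keep descending in small steps and watch the force.

>>> {"name": "servo_tool", "arguments": {"targets": [{"offset": [0,0,0.001],"dr": [0,0,0]},{"offset": [0,0,0.002],"dr": [0,0,0]},{"offset": [0,0,0.003],"dr": [0,0,0]},{"offset": [0,0,0.004],"dr": [0,0,0]}]}}

```text
time_s: 4.57
position: [0.4983, 0.0937, 0.0364]
tcp_rot: [[-0.2, 0.98, 0.0], [0.98, 0.2, 0.0], [0.0, 0.0, -1.0]]
force: [-0.4, 0.1, 0.1]
opening: 0.005
grasp_force: 0.0
```

Run:
```python
from rig import bot, viewer
from h import *
s=bot.read_state();c=viewer.capture('scene')
print(s['position'],s['force']);u=proj(c,s['position']);v=proj(c,s['position']-np.array([0,0,-.025]));print('tcp px',u,v)
print([(cv2.contourArea(q),cv2.boundingRect(q)) for q in blobs(c,'red',5)])
x,y=int(u[0]),int(u[1]);x0,y0=x-60,y-60
im=cv2.resize(c['color'][y0:y0+90,x0:x0+120,::-1],(800,600),interpolation=cv2.INTER_CUBIC)
cv2.circle(im,(int((u[0]-x0)*6.67),int((u[1]-y0)*6.67)),5,(0,255,0),1);cv2.imwrite('pics/s4.png',im)
```

```text
[0.49828652 0.09371837 0.03635522] [-0.40721806  0.10033575  0.12517012]
tcp px [253.32481737 219.69734411] [252.91276232 211.59061587]
[(80.5, (248, 211, 17, 9))]
```

View pics/s4.png

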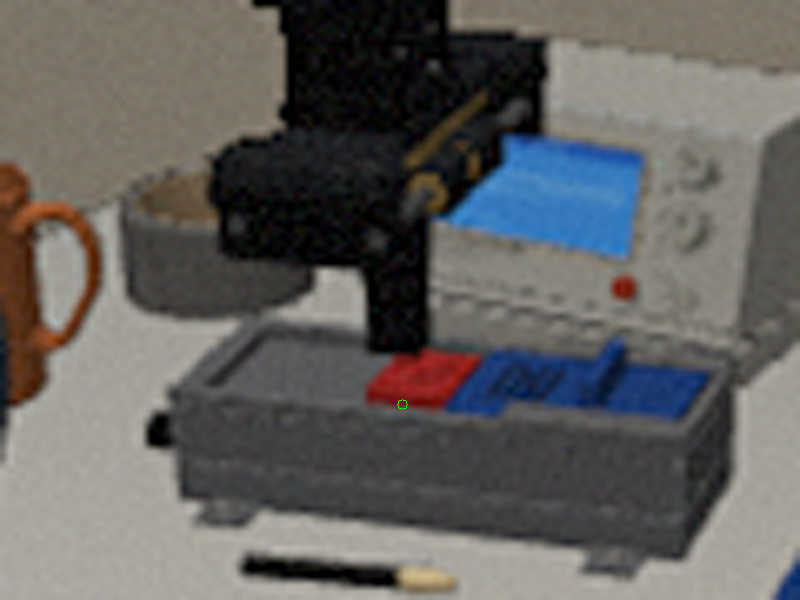

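The scene crop shows the tip at (398,350), about 25 mm above the projected TCP at (402,405). The tab is up and the tip is over it. So the true tip is about z=0.06, and I'll keep descending on force.

>>> {"name": "servo_tool", "arguments": {"targets": [{"offset": [0,0,0.001],"dr": [0,0,0]},{"offset": [0,0,0.002],"dr": [0,0,0]},{"offset": [0,0,0.003],"dr": [0,0,0]},{"offset": [0,0,0.004],"dr": [0,0,0]},{"offset": [0,0,0.005],"dr": [0,0,0]}]}}

```text
time_s: 5.03
position: [0.4983, 0.0937, 0.0314]
tcp_rot: [[-0.2, 0.98, 0.0], [0.98, 0.2, 0.0], [0.0, 0.0, -1.0]]
force: [-0.3, 0.2, 0.5]
opening: 0.004
grasp_force: 0.0
```

>>> {"name": "servo_tool", "arguments": {"targets": [{"offset": [0,0,0.001],"dr": [0,0,0]},{"offset": [0,0,0.002],"dr": [0,0,0]},{"offset": [0,0,0.003],"dr": [0,0,0]}]}}

```text
time_s: 5.28
position: [0.4983, 0.0937, 0.0284]
tcp_rot: [[-0.2, 0.98, 0.0], [0.98, 0.2, -0.0], [-0.0, 0.0, -1.0]]
force: [-0.2, 1.2, -0.0]
opening: 0.007
grasp_force: 0.0
```

>>> {"name": "servo_tool", "arguments": {"targets": [{"offset": [0,0,0.001],"dr": [0,0,0]},{"offset": [0,0,0.002],"dr": [0,0,0]},{"offset": [0,0,0.003],"dr": [0,0,0]}]}}

```text
time_s: 5.53
position: [0.4983, 0.0937, 0.0257]
tcp_rot: [[-0.2, 0.98, 0.0], [0.98, 0.2, -0.0], [-0.0, 0.0, -1.0]]
force: [-1.0, -0.1, 3.7]
opening: 0.001
grasp_force: 2.0
```

Contact, with Fz = 3.7 N at TCP z≈0.026, so the real tip is about 28 mm above the reported TCP. Pressing in to the stop.

>>> {"name": "servo_tool", "arguments": {"targets": [{"offset": [0,0,0.001],"dr": [0,0,0]},{"offset": [0,0,0.002],"dr": [0,0,0]},{"offset": [0,0,0.003],"dr": [0,0,0]},{"offset": [0,0,0.004],"dr": [0,0,0]},{"offset": [0,0,0.005],"dr": [0,0,0]},{"offset": [0,0,0.006],"dr": [0,0,0]}]}}

```text
time_s: 6.03
position: [0.4983, 0.0937, 0.0194]
tcp_rot: [[-0.2, 0.98, 0.0], [0.98, 0.2, 0.0], [0.0, 0.0, -1.0]]
force: [-0.6, -0.8, 3.9]
opening: 0.005
grasp_force: 2.0
```

>>> {"name": "servo_tool", "arguments": {"targets": [{"offset": [0,0,0.001],"dr": [0,0,0]},{"offset": [0,0,0.002],"dr": [0,0,0]},{"offset": [0,0,0.003],"dr": [0,0,0]}]}}

```text
time_s: 6.28
position: [0.4983, 0.0937, 0.0186]
tcp_rot: [[-0.2, 0.98, 0.001], [0.98, 0.2, -0.0], [-0.0, 0.001, -1.0]]
force: [-6.0, -0.6, 34.8]
opening: 0.004
grasp_force: 17.7
```

The hard stop gave 35 N, so the tab is fully in and the tip is about 26 mm above the reported TCP. Retract, then go above the cover behind the ridge: -108 mm along box y, with 3 mm of -x bias for scope clearance.

>>> {"name": "servo_tool", "arguments": {"targets": [{"offset": [0,0,-0.02],"dr": [0,0,0]},{"offset": [0,0,-0.05],"dr": [0,0,0]},{"offset": [0,0,-0.07],"dr": [0,0,0]},{"offset": [-0.02,-0.003,-0.07],"dr": [0,0,0]},{"offset": [-0.05,-0.003,-0.07],"dr": [0,0,0]},{"offset": [-0.08,-0.003,-0.07],"dr": [0,0,0]},{"offset": [-0.1,-0.003,-0.07],"dr": [0,0,0]},{"offset": [-0.108,-0.003,-0.07],"dr": [0,0,0]},{"offset": [-0.108,-0.003,-0.07],"dr": [0,0,0]},{"offset": [-0.108,-0.003,-0.07],"dr": [0,0,0]},{"offset": [-0.108,-0.003,-0.07],"dr": [0,0,0]}]}}

```text
time_s: 7.2
position: [0.516, -0.0115, 0.0861]
tcp_rot: [[-0.2, 0.98, -0.002], [0.98, 0.2, 0.001], [0.001, -0.001, -1.0]]
force: [0.7, -0.6, -0.3]
opening: 0.002
grasp_force: 0.0
```

Run:
```python
from rig import bot, viewer
from h import *
s=bot.read_state();c=viewer.capture('scene');w=viewer.capture('wrist')
print(s['time_s'],s['position'],s['force'])
R=s['tcp_rot'];p=s['position'];tip=p+np.array([0,0,.026])
q=cv2.resize(w['color'][150:290,180:380,::-1],(400,280))
u=proj(c,p);x0,y0=int(u[0])-50,int(u[1])-55
im=cv2.resize(c['color'][y0:y0+84,x0:x0+120,::-1],(800,560),interpolation=cv2.INTER_CUBIC)
for P in(tip,tip-np.array([0,0,.044])+R@[.0095,0,0]):
  v=proj(c,P);cv2.circle(im,(int((v[0]-x0)*6.67),int((v[1]-y0)*6.67)),4,(0,255,0),1)
im[:280,:400]=q
cv2.imwrite('pics/s5.png',im)
for k in blobs(w,'red',100):
  print(cv2.boundingRect(k))
for k in blobs(w,'blue',300)[:2]: 
  x,y,a,b=cv2.boundingRect(k);print('blue',(x,y,a,b));P=plane(w,(x+a/2,y),.053);print(P,'in tool',R.T@(P-p))
```

```text
7.2 [ 0.51596487 -0.01151062  0.08605885] [ 0.69927757 -0.63775234 -0.33001029]
(441, 161, 17, 15)
blue (238, 129, 90, 124)
[0.50571619 0.06449355 0.053     ] in tool [0.07648068 0.00522393 0.03313569]
```

View pics/s5.png

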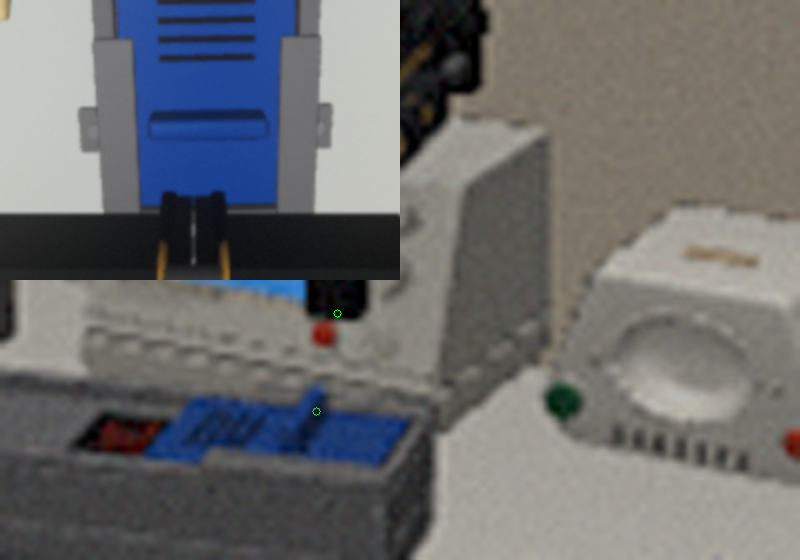

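The tab is now recessed, seen at (125,435), and the cover is still seated. The fingers are behind the ridge in the inset: tips at (194,200), ridge at (208,123). The cover's front edge puts the finger front about 3 mm behind the ridge, so I'll back off 4 mm, shift 2 mm to +x and descend.

>>> {"name": "servo_tool", "arguments": {"targets": [{"offset": [-0.004,0.002,0.0],"dr": [0,0,0]},{"offset": [-0.004,0.002,0.015],"dr": [0,0,0]},{"offset": [-0.004,0.002,0.03],"dr": [0,0,0]},{"offset": [-0.004,0.002,0.042],"dr": [0,0,0]},{"offset": [-0.004,0.002,0.048],"dr": [0,0,0]},{"offset": [-0.004,0.002,0.052],"dr": [0,0,0]},{"offset": [-0.004,0.002,0.053],"dr": [0,0,0]},{"offset": [-0.004,0.002,0.053],"dr": [0,0,0]}]}}

```text
time_s: 7.97
position: [0.5198, -0.0161, 0.0335]
tcp_rot: [[-0.2, 0.98, 0.0], [0.98, 0.2, -0.0], [-0.0, 0.0, -1.0]]
force: [-0.2, -0.2, 0.2]
opening: 0.008
grasp_force: 0.0
```

>>> {"name": "servo_tool", "arguments": {"targets": [{"offset": [0.003,0,0],"dr": [0,0,0]},{"offset": [0.006,0,0],"dr": [0,0,0]},{"offset": [0.009,0,0],"dr": [0,0,0]},{"offset": [0.012,0,0],"dr": [0,0,0]},{"offset": [0.015,0,0],"dr": [0,0,0]}]}}

```text
time_s: 8.38
position: [0.5169, -0.0013, 0.0338]
tcp_rot: [[-0.2, 0.98, 0.001], [0.98, 0.2, -0.0], [-0.0, 0.001, -1.0]]
force: [-0.6, -0.8, -0.1]
opening: 0.004
grasp_force: 0.3
```

>>> {"name": "servo_tool", "arguments": {"targets": [{"offset": [0.005,0,0],"dr": [0,0,0]},{"offset": [0.01,0,0],"dr": [0,0,0]},{"offset": [0.015,0,0],"dr": [0,0,0]},{"offset": [0.02,0,0],"dr": [0,0,0]},{"offset": [0.025,0,0],"dr": [0,0,0]},{"offset": [0.03,0,0],"dr": [0,0,0]},{"offset": [0.035,0,0],"dr": [0,0,0]},{"offset": [0.04,0,0],"dr": [0,0,0]},{"offset": [0.045,0,0],"dr": [0,0,0]}]}}

```text
time_s: 9.13
position: [0.5075, 0.0431, 0.0334]
tcp_rot: [[-0.2, 0.98, -0.0], [0.98, 0.2, 0.0], [0.0, -0.0, -1.0]]
force: [0.3, -0.7, 0.3]
opening: 0.007
grasp_force: 0.4
```

>>> {"name": "servo_tool", "arguments": {"targets": [{"offset": [0.005,0,0],"dr": [0,0,0]},{"offset": [0.01,0,0],"dr": [0,0,0]},{"offset": [0.015,0,0],"dr": [0,0,0]},{"offset": [0.02,0,0],"dr": [0,0,0]},{"offset": [0.025,0,0],"dr": [0,0,0]},{"offset": [0.03,0,0],"dr": [0,0,0]},{"offset": [0.033,0,0],"dr": [0,0,0]},{"offset": [0.036,0,0],"dr": [0,0,0]},{"offset": [0.038,0,0],"dr": [0,0,0]},{"offset": [0.04,0,0],"dr": [0,0,0]}]}}

```text
time_s: 9.97
position: [0.4996, 0.0819, 0.0334]
tcp_rot: [[-0.2, 0.98, -0.0], [0.98, 0.2, -0.0], [-0.0, -0.0, -1.0]]
force: [-0.8, -0.6, 0.4]
opening: 0.005
grasp_force: 0.4
```

Run:
```python
from rig import bot, viewer
from h import *
s=bot.read_state();w=viewer.capture('wrist');c=viewer.capture('scene');R=s['tcp_rot'];p=s['position']
print(s['time_s'],p,s['force'])
k=blobs(w,'blue',300)[0];x,y,a,b=cv2.boundingRect(k);P=plane(w,(x+a/2,y),.053);print((x,y,a,b),P,'in tool',R.T@(P-p))
q=w['color'][:290,150:410,::-1];q=cv2.resize(q,(400,446))
u=proj(c,p);x0,y0=int(u[0])-60,int(u[1])-60
im=cv2.resize(c['color'][y0:y0+134,x0:x0+120,::-1],(400,446),interpolation=cv2.INTER_CUBIC)
cv2.imwrite('pics/s6.png',np.hstack([q,im]))
```

```text
9.9667 [0.49960669 0.08192722 0.03341996] [-0.79325981 -0.57861209  0.44618561]
(220, 131, 118, 137) [0.48630983 0.15622196 0.053     ] in tool [ 0.07545316  0.00180256 -0.01958222]
```

View pics/s6.png

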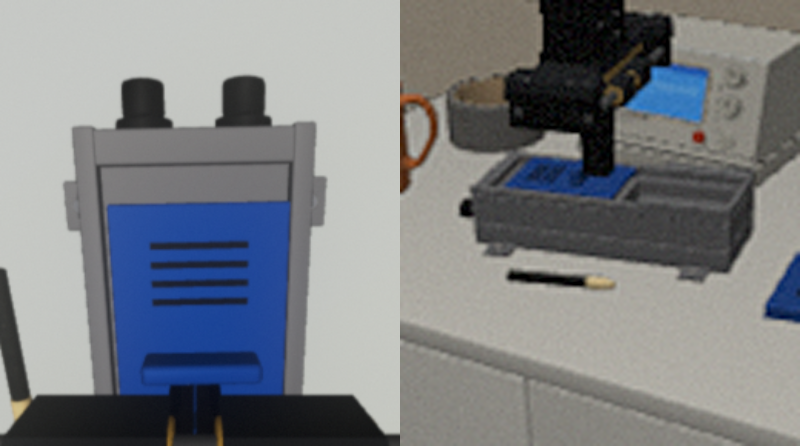

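The cover has slid flat onto the deck and the terminal strip is bare. The gap to the end stop is about 14.5 mm (rows 165–205 in the left panel), so the cover is at y≈+36 mm. I'll push 7 mm more, then back off and lift.

>>> {"name": "servo_tool", "arguments": {"targets": [{"offset": [0.002,0,0],"dr": [0,0,0]},{"offset": [0.004,0,0],"dr": [0,0,0]},{"offset": [0.006,0,0],"dr": [0,0,0]},{"offset": [0.007,0,0],"dr": [0,0,0]},{"offset": [0.007,0,0],"dr": [0,0,0]},{"offset": [0.007,0,0],"dr": [0,0,0]},{"offset": [0.003,0,0],"dr": [0,0,0]},{"offset": [-0.002,0,0],"dr": [0,0,0]},{"offset": [-0.005,0,0],"dr": [0,0,0]},{"offset": [-0.005,0,-0.02],"dr": [0,0,0]},{"offset": [-0.005,0,-0.05],"dr": [0,0,0]},{"offset": [-0.005,0,-0.085],"dr": [0,0,0]},{"offset": [-0.005,0,-0.12],"dr": [0,0,0]},{"offset": [-0.005,0,-0.15],"dr": [0,0,0]},{"offset": [-0.005,0,-0.15],"dr": [0,0,0]},{"offset": [-0.005,0,-0.15],"dr": [0,0,0]}]}}

```text
time_s: 11.4
position: [0.5021, 0.0764, 0.1853]
tcp_rot: [[-0.199, 0.98, 0.005], [0.98, 0.199, -0.0], [-0.001, 0.005, -1.0]]
force: [-0.0, 0.9, -0.2]
opening: 0.002
grasp_force: 0.0
```

Run:
```python
from rig import bot, viewer
from h import *
s=bot.read_state();w=viewer.capture('wrist');c=viewer.capture('scene')
print(s['time_s'],s['position'],s['force'])
cv2.imwrite('pics/s7.png',np.hstack([cv2.resize(w['color'][50:270,180:380,::-1],(400,440)),cv2.resize(c['color'][160:270,210:310,::-1],(400,440))]))
```

```text
11.4 [0.50210632 0.07637202 0.18532906] [-0.01698187  0.94802773 -0.15527358]
```

View pics/s7.png

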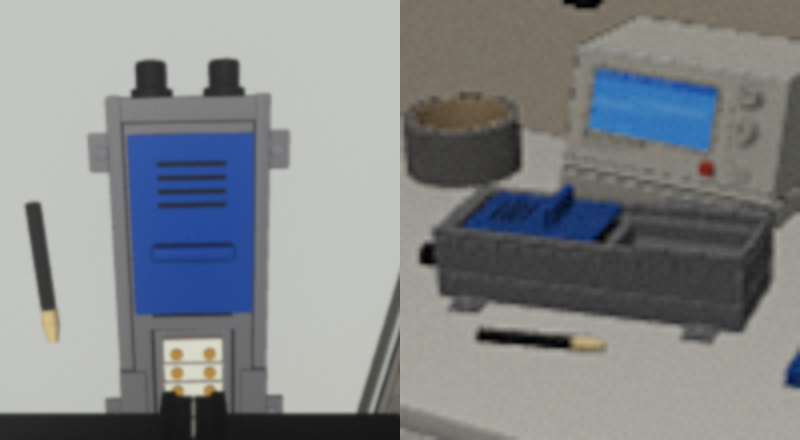

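The cover lies flat on the deck (left panel rows 134–315), about 6 mm short of the end stop, so y≈+44 mm. The strip and its screws are bare, and the arm is clear.

```bash
python3 -c "
from rig import ticket
print(ticket.hand_in())"
```

```text
the job is handed in; nothing more can be done
None
```

I pressed the tab in to its stop, then pushed the blue cover onto the deck half: it lies flat about 44 mm past the box origin, the strip is bare and the arm is clear; the job is handed in at about 11.5 s, with no verdict shown.

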